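Nip up a stiff clamp bolt with the long arm of a hex key

TASK

The bolt of the green bench clamp is only hand tight on the blade blank. Draw the large L-shaped hex key out of its slanted stand, flip it over so that its short arm points straight down and its long arm lies level, seat the short arm fully in the bolt's hexagon socket and swing the long arm clockwise (seen from above) until the bolt itself has turned at least an eighth of a turn. Then let go and leave the key sitting in the bolt; leave the smaller key in its stand.

Things in the scene. Friction and masses are not known exactly. Their poses are not given: they have to be found in the camera images.
- large_key_grip (a point): Large steel L hex key, 17 mm across flats, 0.4 kg. Point: on the long arm's centre line, 65 mm from the bend (centre of mass); grip here across the flats facing key +-y. Key +x runs along the long arm (bend x=-65, free end +115), the short arm points to -z (tip at x=-65, z=-80). Starts 57 mm deep in a 22 mm hole; point about 128 mm above bench, 58 mm clear of the block. Pull out along -x.
- small_key_grip (a point): Smaller hex key, 10 mm, arms 125 and 45 mm: leave it. Point: long arm, 45 mm from bend; axes as large key. Each key stands long arm down in a 46 mm slanted wooden block left of the clamp, the two about 190 mm apart in either order. Blocks and long arms lean 30 to 35 degrees towards the robot (within 12 degrees of yaw), bend on top, short arm on the robot's side, 25 to 30 below level.
- bolt_socket (a point): Socket mouth centre, 74 mm above bench, z up. Hexagon 18 mm across flats, 22 deep; above it a 16 mm high funnel, 36 wide at the rim. Bolt floats 5 mm sideways on light springs and self-centres. Key fits with long arm at 30, 90, .. 210 degrees from +x (+-6); seated, its long arm is 132 above bench. Clamp 130 x 100 x 42; x is square to the blade blank, away from the robot within 12 degrees.
- clamp_bolt (a joint): Bolt angle in rad: 0 at the start, grows clockwise seen from above, hard stop at 1.2. Stiff, 0.4 N m (6 N at the grip point), stays where left. The first 10 to 20 degrees of swing are play. Flip hint: grip with the fingers 30 degrees from straight down, along key direction 0.5x - 0.866z (back towards the robot); a half turn about the fingers puts the long arm level and the short arm down.
There are look-alikes about, which are no part of the job. Leave any orange or red look-alike of the part that bears large_key_grip alone.

How it is judged:
On the way, in this order (a step that is already met when the one before it is completed fails the run):
1. the large key is flipped, with its short arm down in the bolt's socket (angle between large_key_grip's own z axis and vertical below 0.3 rad and x of bolt_socket in the frame of large_key_grip between -0.077 and -0.053 m and y of bolt_socket in the frame of large_key_grip between -0.01 and 0.01 m and z of bolt_socket in the frame of large_key_grip above -0.07 m and value of joint clamp_bolt below 0.25 rad), for 0.1 s.
2. the bolt is tightened with the key seated in it (value of joint clamp_bolt above 0.4 rad and z of bolt_socket in the frame of large_key_grip above -0.072 m and horizontal distance between bolt_socket and large_key_grip below 0.085 m), for 0.1 s.
At the end, for the whole second after the job is handed in: The bolt is turned clockwise by more than 0.4 rad, the large key rests in it by itself, short arm down at least 8 mm deep in the hexagon socket and upright to within 20 degrees, and the small key is within 30 mm of where it stood (value of joint clamp_bolt above 0.4 rad and angle between large_key_grip's own z axis and vertical below 0.35 rad and x of bolt_socket in the frame of large_key_grip between -0.083 and -0.047 m and y of bolt_socket in the frame of large_key_grip between -0.015 and 0.015 m and z of bolt_socket in the frame of large_key_grip above -0.072 m and distance of small_key_grip from where it was at the start of the episode below 0.03 m); the robot touches nothing.
It fails at once if the small key is moved from its place in the stand (distance of small_key_grip from where it was at the start of the episode above 0.03 m).
It also fails if it takes over 58 s, if anything falls off the work surface, if the arm or the gripper's body presses on something with over 40 N, if the wrist force passes 120 N, or if a joint passes its speed limit or range.

ROBOT

A 7-joint arm with a two-finger parallel gripper is mounted at the origin on the work surface. World frame = base frame: x ahead of the robot, y to its left, z up, the work surface at z = 0. Lengths are in m, angles in rad, forces in N, time in s.
With the tool pointing down it reaches from about 0.4 to 0.85 m from the base axis. Payload 4.5 kg.
Tool frame: the origin (TCP) lies midway between the tips of the shut fingers; the grasp point (between the pads) lies 19 mm behind it; y points along the fingers, x is the direction in which the jaws open and shut, and the axes are right-handed (so a half turn about y gives the same grasp; the last joint's range is limited). The gripper opens to 88 mm and grips with 3 to 60 N. Pads are 18 mm wide; open, the fingers measure 123 mm over their backs; the gripper's body (75 mm by 187 mm) begins 45 mm behind the grasp point.
Start: joints at [1.147, 0.689, -0.195, 1.565, 0.157, 0.902, -0.215], TCP at [0.276, -0.561, 0.239] pointing down, gripper open.
Joint ranges: [-3.01, 3.01], [-0.46, 2.08], [-1.47, 1.51], [0.13, 2.56], [-1, 4.14], [0.04, 2.09], [-2.66, 2.66]. Speed limits (rad/s): [2.57, 2.57, 3.14, 3.14, 3.14, 3.14, 3.14].

INTERFACE

Orientations are given as a 3x3 rotation matrix whose columns are the frame's x, y, z axes.
In Python, from bench import manip gives the robot as it stands.
- The arm moves only by the shell command python3 -m inch 'ROWS' [OPENING] [FORCE]. ROWS is JSON, a list of rows, each a list of 4 numbers: the shift along the world's x, y, z as a fraction of full scale, then the turn about the world's z as a fraction of full scale. A call has 1 to 12 rows; each row shifts and turns the pose as measured when the row begins; what a row does not reach is not made up. Full scale, the value 1, is 0.025 m for a shift and 6 degrees for a turn. A row lasts 1/12 s, in which the tool goes at most 41.7 mm and 7.16 degrees, less where a joint would pass 70% of its speed; a pose out of reach is approached as far as the arm can. A call with a number of a shift or a turn outside -1 to 1 is refused whole. A call with a gripper value outside its range is refused whole. OPENING is the closure in counts, from 0 (fully open) to 255 (shut), set as the call begins (- or left out, the last holds). The fingers move at their own pace and stop on an object; FORCE is the grip in N (left out, the last holds). Time passes only in rows, so rows that do not move let the fingers close. It gives the time, the measured TCP pose, the force and the opening at its end, in the units of the state.
- manip.state(): the state, without advancing time (a new reading comes with each control period).
- manip.camera(name): name is "side" or "top" or "wrist"; returns (picture, depth): 384x512x3 uint8, red, green, blue; 384x512 float32, m along the optical axis (not along the pixel's ray), 0 where there is no reading.
- manip.camera_model(name): a dict with "camera_matrix" (3x3 intrinsics, pixels), "world_to_cam" (4x4, takes a point from world to camera coordinates). Camera axes: x right, y up, looking along -z (the intrinsics and any distortion apply to the point x, -y, -z); pixel columns grow to the right and rows downward; lengths in m; the calibration is good to about 2 mm. A picture is of the moment at which its call begins: read the wrist's pose just before it. camera_model takes no time and is no camera call; for the wrist camera it gives the pose at the moment of the call.
- manip.sign_off(): hands the job in, once; it reports no verdict.
The state is a dict: "t": time; "qpos": joint angles; "dq": joint speeds; "effort": joint torques, N m; "tcp_pos": TCP position; "eef_rot": TCP orientation; "contact_force": force on the tool from outside, world axes, zero at the start; "ft_torque": the same for the moment, N m; "grip_width": opening from 0.0 (shut) to 1.0 (fully open).
Only numpy, scipy, OpenCV 4.12 (cv2) and the standard library are available. Lean on these libraries where they do the work, as an engineer would, in place of code of your own. Each camera call takes 0.05 s, during which the arm holds its last target.

## Working session

There is one attempt and no reset: what is moved stays moved. The work goes in short steps, Python scripts to look and compute and a shell command to move; the robot and the scene stay as the last step left them, time stands still between calls to the robot, and variables do not carry over. Pictures are saved under pics/ and viewed, and the job is handed in when it is done.

```bash
ls -la; mkdir -p pics
python3 - <<'E'
from bench import manip
import cv2,numpy as np
s=manip.state()
for k in s: print(k,np.round(s[k],3).tolist())
for n in ["side","top","wrist"]:
    m=manip.camera_model(n); p,d=manip.camera(n)
    print(n,np.round(m["camera_matrix"],1).tolist(),np.round(m["world_to_cam"],3).tolist())
    cv2.imwrite(f"pics/{n}0.png",p[:,:,::-1]); np.savez(f"{n}0.npz",p=p,d=d,K=m["camera_matrix"],W=m["world_to_cam"])
E
```

```text
total 12
drwxr-xr-x  3 agent agent 4096 Dec  7 05:53 .
drwxr-xr-x 23 root  root  4096 Dec  7 05:53 ..
drwxr-xr-x  2 agent agent 4096 Dec  7 05:53 pics
t 0.0
qpos [1.147, 0.69, -0.195, 1.566, 0.157, 0.902, -0.215]
dq [-0.001, -0.001, -0.001, 0.001, 0.0, -0.0, -0.0]
effort [0.0, -52.756, -1.267, -15.343, -0.053, 0.007, 0.0]
tcp_pos [0.276, -0.56, 0.238]
eef_rot [[0.442, -0.001, 0.897], [-0.897, 0.002, 0.442], [-0.002, -1.0, -0.0]]
contact_force [0.269, 0.389, 0.174]
ft_torque [-0.011, -0.052, -0.105]
grip_width 1.002
side [[368.6, 0.0, 245.7], [0.0, 368.6, 193.5], [0.0, 0.0, 1.0]] [[-0.971, -0.239, 0.005, 0.46], [0.185, -0.741, 0.645, -0.137], [-0.151, 0.628, 0.764, -0.714], [0.0, 0.0, 0.0, 1.0]]
top [[378.7, 0.0, 256.2], [0.0, 378.7, 186.6], [0.0, 0.0, 1.0]] [[0.022, -0.999, 0.033, 0.012], [0.994, 0.025, 0.105, -0.474], [-0.105, 0.031, 0.994, -0.909], [0.0, 0.0, 0.0, 1.0]]
wrist [[281.1, 0.0, 251.3], [0.0, 281.1, 195.4], [0.0, 0.0, 1.0]] [[0.442, -0.897, -0.002, -0.623], [0.849, 0.419, -0.322, 0.045], [0.29, 0.141, 0.947, -0.393], [0.0, 0.0, 0.0, 1.0]]
```

View pics/side0.png

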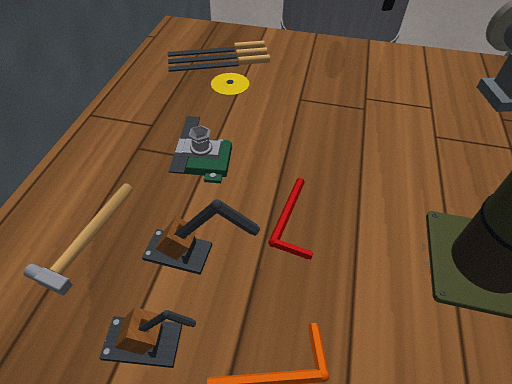

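View pics/top0.png

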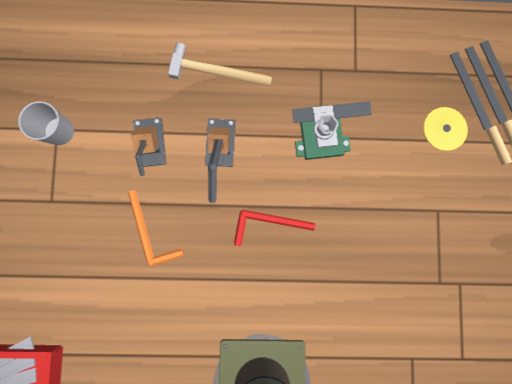

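View pics/wrist0.png

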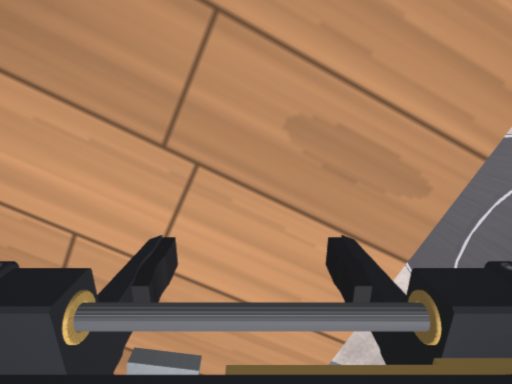

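```bash
cat > h.py <<'E'
import numpy as np,cv2
def cloud(f):
    z=np.load(f); d=z['d'];K=z['K'];W=z['W']
    v,u=np.mgrid[:384,:512]
    x=(u-K[0,2])/K[0,0]*d; y=(v-K[1,2])/K[1,1]*d
    P=np.stack([x,-y,-d,np.ones_like(d)],-1)@np.linalg.inv(W).T
    P=P[...,:3].copy(); P[d==0]=np.nan
    return z['p'],P
E
python3 - <<'E'
from h import *
for n,crops in [("side",[(150,180,270,290)]),("top",[(190,110,250,215),(280,85,380,170)])]:
    p,P=cloud(n+"0.npz")
    for i,(a,b,c,d) in enumerate(crops):
        im=cv2.resize(p[b:d,a:c,::-1],None,fx=6,fy=6,interpolation=cv2.INTER_CUBIC)
        if im.shape[0]>600: im=cv2.resize(im,None,fx=600/im.shape[0],fy=600/im.shape[0])
        cv2.imwrite(f"pics/{n}c{i}.png",im); print(n,i,im.shape)
    L={"side":[(217,204),(235,218),(255,231),(200,218),(190,225),(200,130),(200,150),(220,150),(185,140),(180,150)],"top":[(217,148),(215,165),(212,195),(216,140),(225,125),(326,127),(326,118),(340,140),(310,140),(305,150),(347,143),(300,150),(300,115),(365,108)]}[n]
    for u,v in L: print(n,u,v,np.round(P[v,u],3),p[v,u])
E
```

```text
side 0 (600, 655, 3)
side 217 204 [0.49  0.124 0.189] [51 55 58]
side 235 218 [0.461 0.126 0.165] [42 45 46]
side 255 231 [0.428 0.127 0.143] [43 42 48]
side 200 218 [0.52  0.127 0.147] [28 29 27]
side 190 225 [0.541 0.126 0.118] [38 39 38]
side 200 130 [ 0.62  -0.155  0.081] [78 79 81]
side 200 150 [ 0.611 -0.12   0.053] [58 54 57]
side 220 150 [ 0.576 -0.16   0.025] [39 80 57]
side 185 140 [ 0.662 -0.156  0.041] [138 139 144]
side 180 150 [ 0.662 -0.122  0.04 ] [158 157 163]
top 0 (600, 343, 3)
top 1 (510, 600, 3)
top 217 148 [0.548 0.116 0.118] [ 95  99 103]
top 215 165 [0.498 0.113 0.187] [107 110 117]
top 212 195 [0.439 0.12  0.155] [101 105 110]
top 216 140 [0.576 0.122 0.073] [63 65 69]
top 225 125 [0.63  0.105 0.01 ] [105 110 115]
top 326 127 [ 0.621 -0.143  0.053] [220 219 224]
top 326 118 [ 0.634 -0.136  0.087] [158 159 165]
top 340 140 [ 0.596 -0.185  0.026] [ 89 142 116]
top 310 140 [ 0.594 -0.109  0.026] [ 86 139 113]
top 305 150 [ 0.569 -0.097  0.023] [ 61 100  81]
top 347 143 [ 0.592 -0.206  0.015] [221 221 227]
top 300 150 [ 0.57  -0.086  0.014] [156 156 162]
top 300 115 [ 0.657 -0.083  0.028] [106 108 114]
top 365 108 [ 0.679 -0.248  0.031] [110 115 121]
```

View pics/sidec0.png

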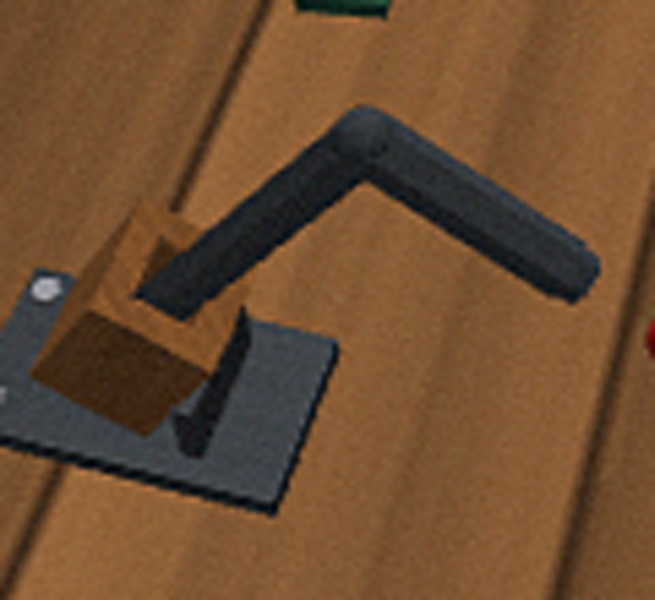

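View pics/topc1.png

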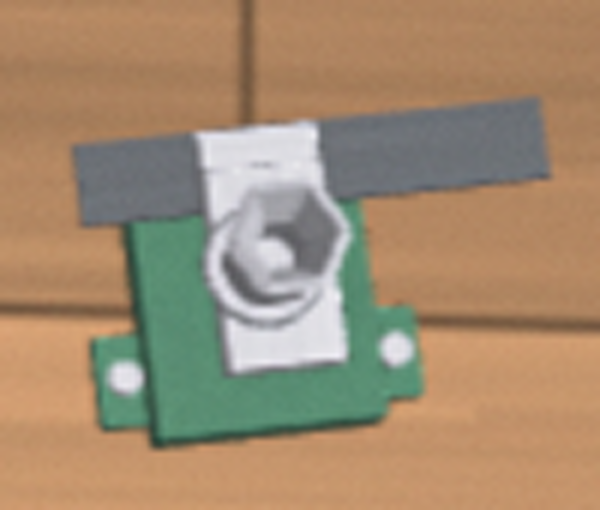

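Run:
```python
from h import *
# key points: dark, in region
pts=[]
for n in ["side","top"]:
    p,P=cloud(n+"0.npz")
    X=P.reshape(-1,3);c=p.reshape(-1,3).astype(int)
    sat=c.max(1)-c.min(1)
    m=(sat<25)&(X[:,0]>.38)&(X[:,0]<.62)&(X[:,1]>.085)&(X[:,1]<.165)&(X[:,2]>.09)
    A=X[m]; pts.append(A); print(n,len(A),A.min(0),A.max(0))
    # project in xz; list binned
    for z0 in np.arange(.09,.20,.01):
        q=A[(A[:,2]>=z0)&(A[:,2]<z0+.01)]
        if len(q): print(round(z0,2),len(q),np.round(np.percentile(q[:,0],[2,25,50,75,98]),3),np.round(np.percentile(q[:,1],[2,50,98]),3))
np.save('key.npy',np.vstack(pts))
# bolt: points above .06
for n in ["side","top"]:
    p,P=cloud(n+"0.npz");X=P.reshape(-1,3)
    m=(abs(X[:,0]-.62)<.06)&(abs(X[:,1]+.14)<.06)&(X[:,2]>.078)
    A=X[m];print(n,len(A),A.min(0),A.max(0)); (cx,cy),r=cv2.minEnclosingCircle(A[:,:2].astype(np.float32));print(cx,cy,r)
    m=(abs(X[:,0]-.62)<.2)&(abs(X[:,1]+.14)<.2)&(X[:,2]>.02)&(p.reshape(-1,3)[:,1]>p.reshape(-1,3)[:,0]+20.)
    A=X[m];print('green',len(A),A.min(0),A.max(0),cv2.minAreaRect(A[:,:2].astype(np.float32)))
```

```text
side 1009 [0.42222399 0.11106474 0.09011519] [0.56391375 0.13094685 0.19048741]
0.09 36 [0.543 0.549 0.555 0.559 0.563] [0.118 0.125 0.127]
0.1 41 [0.534 0.542 0.547 0.551 0.556] [0.12  0.126 0.128]
0.11 35 [0.531 0.537 0.541 0.545 0.549] [0.118 0.126 0.128]
0.12 42 [0.523 0.529 0.534 0.538 0.542] [0.12  0.126 0.128]
0.13 58 [0.425 0.437 0.522 0.53  0.535] [0.119 0.127 0.13 ]
0.14 144 [0.424 0.43  0.437 0.513 0.528] [0.115 0.127 0.13 ]
0.15 174 [0.434 0.443 0.45  0.505 0.521] [0.114 0.126 0.13 ]
0.16 177 [0.448 0.457 0.464 0.498 0.513] [0.113 0.127 0.129]
0.17 172 [0.463 0.471 0.478 0.492 0.507] [0.114 0.126 0.129]
0.18 129 [0.478 0.484 0.489 0.494 0.5  ] [0.114 0.123 0.129]
0.19 1 [0.494 0.494 0.494 0.494 0.494] [0.12 0.12 0.12]
top 456 [0.42544975 0.1087009  0.09025073] [0.56519824 0.12797157 0.19185169]
0.09 15 [0.557 0.56  0.562 0.564 0.565] [0.109 0.115 0.125]
0.1 16 [0.546 0.553 0.555 0.557 0.56 ] [0.109 0.117 0.125]
0.11 16 [0.544 0.547 0.548 0.551 0.552] [0.11  0.116 0.124]
0.12 14 [0.526 0.539 0.542 0.544 0.545] [0.11  0.115 0.124]
0.13 24 [0.426 0.53  0.534 0.537 0.541] [0.
[... 349 characters left out ...]
0.495] [0.113 0.119 0.121]
side 223 [ 0.59302515 -0.16185606  0.07805067] [ 0.63966668 -0.11464437  0.09215872]
0.6169703006744385 -0.1390211433172226 0.02490529976785183
green 649 [ 0.54664379 -0.19488326  0.02033457] [ 0.64222223 -0.0869652   0.04209153] ((0.5980696082115173, -0.141426682472229), (0.09385914355516434, 0.10057385265827179), 7.32296085357666)
top 235 [ 0.5966313  -0.16487917  0.07810166] [ 0.64092295 -0.11644428  0.09347516]
0.6189999580383301 -0.14036622643470764 0.024877391755580902
green 836 [ 0.54859541 -0.19584044  0.02004166] [ 0.65367613 -0.08653351  0.08974669] ((0.601029098033905, -0.14210282266139984), (0.09411824494600296, 0.10016068071126938), 7.9710893630981445)
```

```bash
python3 -m inch '[[0.4,1,0.4,-0.3],[0.4,1,0.4,-0.3],[0.4,1,0.4,-0.3],[0.4,1,0.4,-0.3],[0.4,1,0.4,-0.3],[0.4,1,0.4,-0.3],[0.4,1,0.2,-0.3],[0.4,1,0,-0.3],[0.4,1,0,-0.3],[0.4,1,0,-0.3],[0.4,1,0,-0.3],[0.4,1,0,-0.3]]' 0 20
```

```text
t: 1.15
tcp_pos: [0.3923, -0.2515, 0.3021]
eef_rot: [[0.048, -0.004, 0.999], [-0.999, 0.005, 0.048], [-0.005, -1.0, -0.004]]
contact_force: [0.3, 0.4, -0.3]
grip_width: 0.996
```

```bash
python3 -m inch '[[0.3,1,0,-0.2],[0.3,1,0,-0.2],[0.3,1,0,-0.2],[0.3,1,0,-0.1],[0.3,1,0,0],[0.3,1,0,0],[0.3,1,0,0],[0.3,1,0,0],[0.3,1,0,0],[0.3,1,0,0],[0.3,1,0,0],[0.3,1,0,0]]'; python3 -m inch '[[0.3,1,0,0],[0.3,0.7,0,0],[0.2,0.4,0,0],[0,0,0,0]]'
python3 - <<'E'
from h import *
from bench import manip
m=manip.camera_model("wrist");p,d=manip.camera("wrist")
cv2.imwrite("pics/w1.png",p[:,:,::-1]);np.savez("w1.npz",p=p,d=d,K=m["camera_matrix"],W=m["world_to_cam"])
p,P=cloud("w1.npz");X=P.reshape(-1,3);c=p.reshape(-1,3).astype(int)
m=(c.max(1)-c.min(1)<25)&(X[:,0]>.38)&(X[:,0]<.62)&(X[:,1]>.085)&(X[:,1]<.165)&(X[:,2]>.09)&(X[:,2]<.2)
A=X[m];print(len(A))
for x0 in np.arange(.42,.58,.01):
    q=A[(A[:,0]>=x0)&(A[:,0]<x0+.01)]
    if len(q): print(round(x0,2),len(q),np.round(np.percentile(q[:,1],[2,50,98]),4),np.round(np.percentile(q[:,2],[50,98]),3))
E
```

```text
t: 2.15
tcp_pos: [0.483, 0.065, 0.3011]
eef_rot: [[-0.03, -0.007, 1.0], [-1.0, 0.005, -0.03], [-0.005, -1.0, -0.007]]
contact_force: [-0.1, -0.1, -0.4]
grip_width: 1.005
t: 2.48
tcp_pos: [0.5036, 0.1273, 0.3004]
eef_rot: [[-0.02, -0.008, 1.0], [-1.0, 0.009, -0.02], [-0.009, -1.0, -0.008]]
contact_force: [-0.2, 0.8, -0.1]
grip_width: 1.001
1814
0.42 23 [0.1162 0.1218 0.129 ] [0.145 0.149]
0.43 67 [0.1147 0.123  0.13  ] [0.151 0.156]
0.44 73 [0.1148 0.1218 0.1298] [0.158 0.163]
0.45 78 [0.115  0.1224 0.1296] [0.164 0.17 ]
0.46 91 [0.1142 0.1218 0.1294] [0.171 0.177]
0.47 98 [0.1135 0.1218 0.1291] [0.178 0.183]
0.48 104 [0.1136 0.1218 0.1289] [0.185 0.191]
0.49 180 [0.1128 0.1208 0.1296] [0.189 0.192]
0.5 225 [0.1132 0.1208 0.1285] [0.178 0.188]
0.51 208 [0.1125 0.1203 0.1284] [0.163 0.173]
0.52 171 [0.1129 0.1199 0.1273] [0.149 0.158]
0.53 156 [0.1123 0.1199 0.1271] [0.134 0.144]
0.54 148 [0.1117 0.1195 0.127 ] [0.119 0.129]
0.55 133 [0.111  0.1196 0.1268] [0.104 0.114]
0.56 59 [0.1122 0.1194 0.1265] [0.093 0.099]
```

View pics/w1.png

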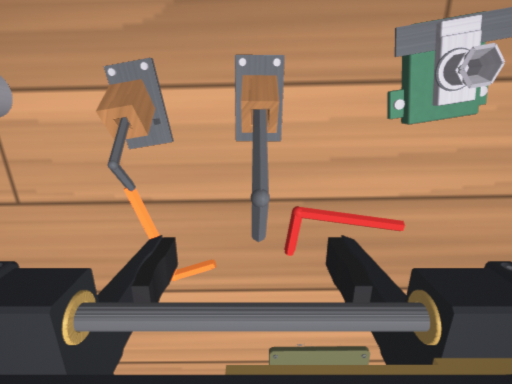

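```bash
python3 -m inch '[[0.38,-0.27,-0.3,0],[0,0,-1,0],[0,0,-1,0],[0,0,-1,0],[0,0,-1,0],[0,0,-0.5,0],[0,0,0,0]]'
```

```text
t: 3.12
tcp_pos: [0.5155, 0.1008, 0.1747]
eef_rot: [[-0.039, -0.005, 0.999], [-0.999, -0.001, -0.039], [0.002, -1.0, -0.005]]
contact_force: [0.4, 0.0, 1.0]
grip_width: 0.998
```

```bash
python3 -m inch '[[-0.1,0.5,0,0.1],[0,0,0,0]]';python3 -c "
from bench import manip;print(manip.state())"
```

```text
t: 3.28
tcp_pos: [0.5129, 0.1098, 0.1741]
eef_rot: [[-0.034, -0.007, 0.999], [-0.999, -0.004, -0.034], [0.004, -1.0, -0.007]]
contact_force: [-0.2, 0.8, 0.2]
grip_width: 0.997
{'t': 3.2833, 'qpos': array([-0.24511734,  0.65552654, -0.08887508,  1.92898452,  0.10355143,
        0.56903868, -2.00811876]), 'dq': array([ 0.06083794, -0.00620615,  0.06038296, -0.00138198,  0.022583  ,
        0.01133739,  0.01499987]), 'effort': array([ 2.04594433e+00, -4.57362628e+01,  1.71358868e+00, -1.01068926e+01,
        1.87918399e-01,  3.31927417e-02, -1.10149893e-01]), 'tcp_pos': array([0.5129329 , 0.10978345, 0.17412974]), 'eef_rot': array([[-0.03392003, -0.00672929,  0.9994019 ],
       [-0.99941613, -0.00387566, -0.03394661],
       [ 0.00410178, -0.99996985, -0.0065939 ]]), 'contact_force': array([-0.15438367,  0.78058243,  0.15670381]), 'ft_torque': array([ 0.14174152,  0.01523403, -0.01032206]), 'grip_width': 0.9969940838183933}
```

```bash
python3 -m inch '[[0,0.35,-0.3,0.05],[0,0,0,0],[0,0,-0.5,0],[0,0,-0.5,0],[0,0,-0.1,0],[0,0,0,0]]'
```

```text
t: 3.78
tcp_pos: [0.5169, 0.1215, 0.1425]
eef_rot: [[-0.026, 0.005, 1.0], [-1.0, -0.001, -0.026], [0.001, -1.0, 0.005]]
contact_force: [-0.0, 0.1, 0.8]
grip_width: 0.996
```

```bash
python3 -m inch '[[-0.2,0,-0.3,0],[0,0,0,0]]'; python3 -m inch '[[0,0,0,0],[0,0,0,0],[0,0,0,0],[0,0,0,0],[0,0,0,0]]' 255 60
python3 - <<'E'
from bench import manip
import cv2
p,d=manip.camera("side");cv2.imwrite("pics/s2.png",cv2.resize(p[130:300,120:300,::-1],None,fx=3.5,fy=3.5))
E
```

```text
t: 3.95
tcp_pos: [0.5127, 0.1221, 0.1361]
eef_rot: [[-0.025, 0.007, 1.0], [-1.0, -0.0, -0.025], [-0.0, -1.0, 0.007]]
contact_force: [-0.3, -0.6, 0.2]
grip_width: 1.005
t: 4.37
tcp_pos: [0.5153, 0.1227, 0.1392]
eef_rot: [[-0.025, 0.012, 1.0], [-1.0, 0.001, -0.025], [-0.002, -1.0, 0.012]]
contact_force: [-0.5, -0.2, -0.4]
grip_width: 0.642
```

View pics/s2.png

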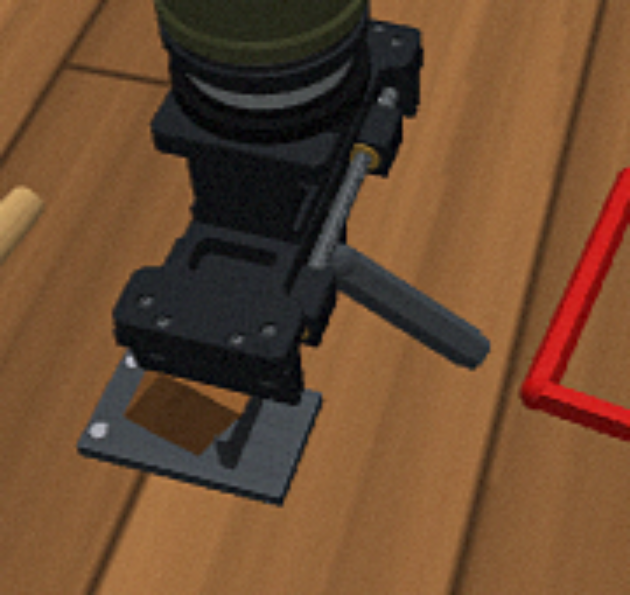

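```bash
python3 -m inch '[[-0.1,-0.05,-0.1,0],[0,0,0,0],[0,0,0,0],[0,0,0,0],[0,0,0,0],[0,0,0,0],[0,0,0,0],[0,0,0,0]]' 255 60
```

```text
t: 5.08
tcp_pos: [0.5125, 0.1203, 0.1366]
eef_rot: [[-0.026, 0.012, 1.0], [-1.0, 0.0, -0.026], [-0.001, -1.0, 0.012]]
contact_force: [0.0, -0.1, 0.1]
grip_width: 0.179
```

```bash
python3 -m inch '[[-0.22,0,0.33,0],[-0.22,0,0.33,0],[-0.22,0,0.33,0]]'
```

```text
t: 5.33
tcp_pos: [0.4954, 0.1203, 0.1609]
eef_rot: [[-0.027, 0.011, 1.0], [-1.0, 0.0, -0.027], [-0.0, -1.0, 0.011]]
contact_force: [0.7, 0.1, -4.4]
grip_width: 0.182
```

```bash
python3 -m inch '[[-0.22,0,0.33,0],[-0.22,0,0.33,0],[-0.22,0,0.33,0],[-0.22,0,0.33,0],[-0.22,0,0.33,0]]';  python3 -m inch '[[0,0,0.8,0],[0,0,0.8,0],[0,0,0,0]]'
python3 - <<'E'
from bench import manip
from h import *
for n in ["side","wrist"]:
    m=manip.camera_model(n);p,d=manip.camera(n);cv2.imwrite(f"pics/{n}3.png",p[:,:,::-1])
    np.savez(n+"3.npz",p=p,d=d,K=m["camera_matrix"],W=m["world_to_cam"])
E
```

```text
t: 5.75
tcp_pos: [0.4624, 0.1203, 0.2071]
eef_rot: [[-0.025, 0.008, 1.0], [-1.0, -0.0, -0.025], [0.0, -1.0, 0.008]]
contact_force: [-0.8, -0.0, -3.8]
grip_width: 0.186
t: 6.0
tcp_pos: [0.4576, 0.12, 0.2507]
eef_rot: [[-0.024, 0.004, 1.0], [-1.0, -0.001, -0.024], [0.001, -1.0, 0.004]]
contact_force: [1.3, 0.5, -4.0]
grip_width: 0.184
```

View pics/side3.png

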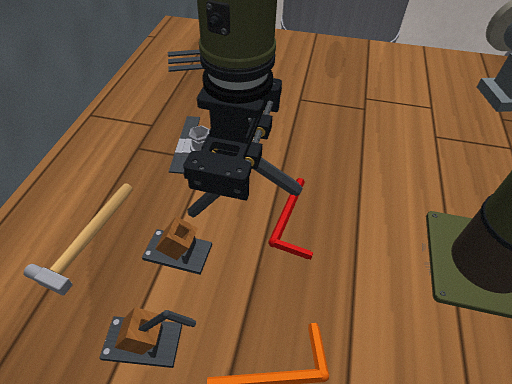

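View pics/wrist3.png

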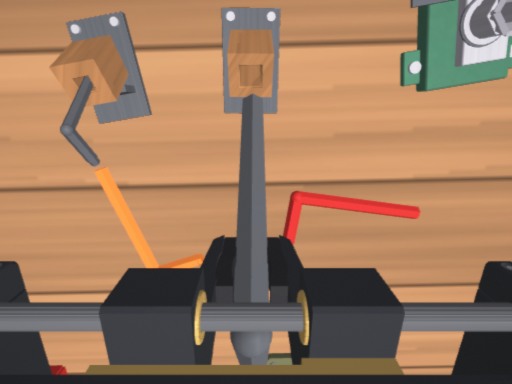

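Run:
```python
from h import *
p,P=cloud("wrist3.npz");X=P.reshape(-1,3);c=p.reshape(-1,3).astype(int)
g=(c.max(1)-c.min(1)<25)&(abs(X[:,1]-.12)<.03)&(X[:,2]>.1)&(X[:,2]<.26)&(X[:,0]>.475)
A=X[g]
for x0 in np.arange(.47,.6,.01):
    q=A[(A[:,0]>=x0)&(A[:,0]<x0+.01)]
    if len(q): print(round(x0,2),len(q),np.round(np.median(q,0),4),np.round(q.max(0),3))
for n in["wrist","side"]:
    p,P=cloud(n+"3.npz");X=P.reshape(-1,3);c=p.reshape(-1,3).astype(int)
    m=(c[:,0]-c[:,2]>40)&(X[:,0]>.5)&(X[:,0]<.64)&(abs(X[:,1]-.118)<.035)&(X[:,2]>.018)&(X[:,2]<.13)
    B=X[m];print(n,len(B))
    for z0 in np.arange(.02,.11,.01):
        q=B[(B[:,2]>=z0)&(B[:,2]<z0+.01)]
        if len(q): print(round(z0,2),len(q),np.round(np.percentile(q[:,0],[2,50,98]),3),np.round(np.percentile(q[:,1],[2,50,98]),3))
```

```text
0.47 372 [0.4773 0.1197 0.2493] [0.48  0.128 0.258]
0.48 648 [0.4846 0.12   0.2383] [0.49  0.128 0.251]
0.49 535 [0.4948 0.1192 0.2234] [0.5   0.128 0.235]
0.5 434 [0.5048 0.119  0.2084] [0.51  0.127 0.22 ]
0.51 379 [0.5147 0.1186 0.1932] [0.52  0.127 0.204]
0.52 319 [0.5251 0.1183 0.1779] [0.53  0.126 0.19 ]
0.53 276 [0.5349 0.1179 0.1628] [0.54  0.126 0.175]
0.54 106 [0.5421 0.1178 0.1525] [0.546 0.125 0.159]
wrist 2913
0.02 8 [0.58  0.581 0.581] [0.11  0.118 0.126]
0.03 133 [0.575 0.579 0.616] [0.097 0.118 0.136]
0.04 254 [0.569 0.61  0.614] [0.096 0.118 0.139]
0.05 271 [0.564 0.604 0.609] [0.096 0.118 0.139]
0.06 357 [0.545 0.597 0.603] [0.096 0.12  0.139]
0.07 833 [0.546 0.557 0.597] [0.097 0.118 0.141]
0.08 816 [0.564 0.577 0.591] [0.096 0.119 0.141]
0.09 241 [0.579 0.583 0.586] [0.096 0.119 0.14 ]
side 1021
0.02 35 [0.569 0.584 0.601] [0.139 0.14  0.141]
0.03 70 [0.565 0.594 0.615] [0.102 0.14  0.141]
0.04 105 [0.56  0.584 0.611] [0.1   0.139 0.141]
0.05 124 [0.554 0.577 0.604] [0.101 0.14  0.141]
0.06 189 [0.544 0.563 0.601] [0.098 0.129 0.141]
0.07 253 [0.547 0.559 0.593] [0.095 0.122 0.141]
0.08 222 [0.565 0.577 0.588] [0.096 0.12  0.141]
0.09 18 [0.58  0.582 0.583] [0.096 0.118 0.137]
```

```bash
python3 -m inch '[[0.6,0,-0.1,0],[0.6,0,-0.3,0],[0.5,0,-0.2,0],[0,0,0,0]]'
```

```text
t: 6.43
tcp_pos: [0.4963, 0.1185, 0.2285]
eef_rot: [[-0.022, -0.007, 1.0], [-1.0, -0.005, -0.022], [0.006, -1.0, -0.007]]
contact_force: [0.8, 0.0, -3.8]
grip_width: 0.183
```

```bash
python3 -m inch '[[0.4,0,0.05,0],[0.26,0,-0.4,0],[0.26,0,-0.4,0]]'
```

```text
t: 6.68
tcp_pos: [0.5161, 0.118, 0.2063]
eef_rot: [[-0.022, -0.015, 1.0], [-1.0, -0.007, -0.022], [0.008, -1.0, -0.015]]
contact_force: [0.2, 0.6, -4.2]
grip_width: 0.188
```

```bash
python3 -m inch '[[0.4,0,-0.35,0],[0.3,0,-0.4,0],[0,0,0,0]]'
python3 - <<'E'
from bench import manip
from h import *
for n in ["side","wrist"]:
    m=manip.camera_model(n);p,d=manip.camera(n);cv2.imwrite(f"pics/{n}4.png",p[:,:,::-1])
    np.savez(n+"4.npz",p=p,d=d,K=m["camera_matrix"],W=m["world_to_cam"])
E
```

```text
t: 6.93
tcp_pos: [0.5315, 0.1173, 0.181]
eef_rot: [[-0.021, -0.023, 1.0], [-1.0, -0.009, -0.022], [0.01, -1.0, -0.023]]
contact_force: [0.2, -0.8, -3.6]
grip_width: 0.192
```

View pics/wrist4.png

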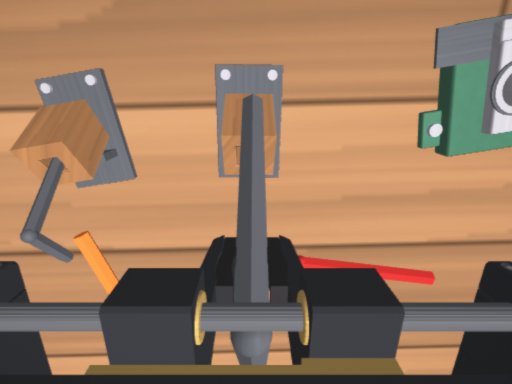

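View pics/side4.png

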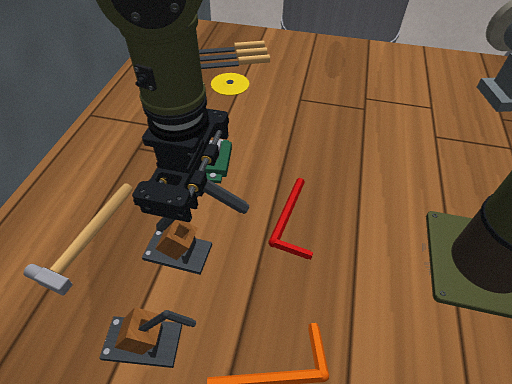

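```bash
python3 -m inch '[[-0.25,0,-0.15,0],[-0.4,0,-0.2,0],[-0.4,0,-0.3,0],[-0.42,0,-0.4,0]]' 255 25
```

```text
t: 7.37
tcp_pos: [0.4977, 0.1182, 0.1591]
eef_rot: [[-0.023, -0.007, 1.0], [-1.0, -0.005, -0.023], [0.005, -1.0, -0.007]]
contact_force: [2.3, -0.4, -3.9]
grip_width: 0.191
```

```bash
python3 -m inch '[[-0.42,0,-0.45,0],[-0.27,0,-0.54,0],[-0.27,0,-0.54,0]]'
python3 - <<'E'
from bench import manip
from h import *
for n in ["side","wrist"]:
    m=manip.camera_model(n);p,d=manip.camera(n);cv2.imwrite(f"pics/{n}5.png",p[:,:,::-1])
    np.savez(n+"5.npz",p=p,d=d,K=m["camera_matrix"],W=m["world_to_cam"])
E
```

```text
t: 7.62
tcp_pos: [0.4739, 0.1191, 0.1233]
eef_rot: [[-0.023, 0.004, 1.0], [-1.0, -0.002, -0.023], [0.002, -1.0, 0.004]]
contact_force: [2.3, -0.6, -3.2]
grip_width: 0.195
```

View pics/wrist5.png

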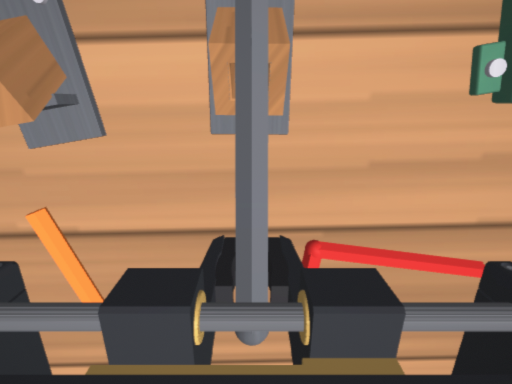

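View pics/side5.png

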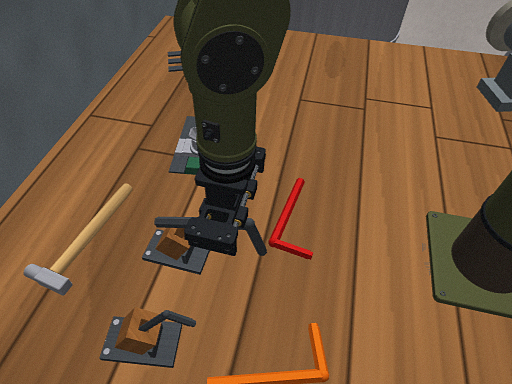

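```bash
cat > pitch.py <<'E'
import sys
from bench import manip
from h import *
tag=sys.argv[1]
s=manip.state()
for n in ["side","wrist"]:
    m=manip.camera_model(n);p,d=manip.camera(n);cv2.imwrite(f"pics/{n}{tag}.png",p[:,:,::-1])
    np.savez(f"{n}{tag}.npz",p=p,d=d,K=m["camera_matrix"],W=m["world_to_cam"])
p,P=cloud(f"wrist{tag}.npz");X=P.reshape(-1,3);c=p.reshape(-1,3).astype(int)
G=s['tcp_pos']-.019*s['eef_rot'][:,1]
f=s['eef_rot'][:,2]*[1,1,0];f/=np.linalg.norm(f);l=np.array([-f[1],f[0],0])
D=X-G;a=D@f;b=D@l
g=(c.max(1)-c.min(1)<25)&(abs(b)<.018)&(a>.03)&(a<.16)&(abs(D[:,2])<.1)&(X[:,2]>.05)
g&=(D[:,2]>-0.012-.0*a) if len(sys.argv)>2 else True
print('tcp',s['tcp_pos'],'G',G,'fwd yaw',np.degrees(np.arctan2(f[1],f[0])),'F',s['contact_force'],'w',s['grip_width'])
for x0 in np.arange(.03,.16,.01):
    q=(a>=x0)&(a<x0+.01)&g
    if q.sum()>10: print(round(x0,2),q.sum(),np.round([np.median(a[q]),np.median(b[q]),np.median(D[q,2]),np.percentile(b[q],3),np.percentile(b[q],97)],4))
h=g&(a>.04)&(a<.12)
pf=np.polyfit(a[h],D[h,2],1);pb=np.polyfit(a[h],b[h],1);print('pitch deg',np.degrees(np.arctan(pf[0])),'z at a=0',pf[1],'yaw off',np.degrees(np.arctan(pb[0])),'b0',pb[1],'amax',a[g].max())
E
python3 -m inch '[[-0.15,0,-0.5,0],[-0.1,0,-0.5,0],[0,0,-0.4,0],[0,0,0,0]]'; python3 pitch.py 6
```

```text
t: 8.05
tcp_pos: [0.467, 0.1198, 0.09]
eef_rot: [[-0.022, 0.004, 1.0], [-1.0, -0.001, -0.022], [0.001, -1.0, 0.004]]
contact_force: [0.9, -0.1, -1.8]
grip_width: 0.186
tcp [0.46697509 0.1197779  0.0900403 ] G [0.4669006  0.11980193 0.10904014] fwd yaw -1.2445368850573686 F [ 0.90722993 -0.11554192 -1.79777529] w 0.18579350025756153
0.03 1864 [ 0.0333 -0.0033  0.0588 -0.0177  0.0177]
0.04 712 [ 0.0451  0.0005  0.0026 -0.0072  0.0082]
0.05 759 [ 0.0551  0.0005  0.0022 -0.0071  0.0085]
0.06 808 [ 0.0651  0.0005  0.0018 -0.0071  0.0084]
0.07 857 [ 0.075   0.0005  0.0013 -0.0072  0.0082]
0.08 936 [ 0.0851  0.0005  0.0008 -0.0074  0.0084]
0.09 992 [ 0.0951  0.0005  0.0003 -0.0073  0.0083]
0.1 1068 [ 1.051e-01  3.000e-04 -1.000e-04 -7.500e-03  8.100e-03]
0.11 1146 [ 0.115   0.0005 -0.0006 -0.0073  0.0083]
0.12 202 [ 0.1208  0.0003 -0.0012 -0.0075  0.0082]
pitch deg -2.661029763228383 z at a=0 0.004765360346844865 yaw off -0.14850417777573488 b0 0.0007470006834662019 amax 0.12232186654925387
```

View pics/side6.png

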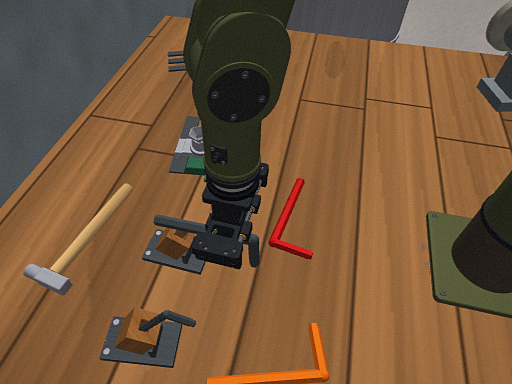

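```bash
python3 -m inch '[[0,0,-0.35,0],[0,0,0,0]]'; python3 -m inch '[[0,0,0,0],[0,0,0,0]]' 255 60;  python3 pitch.py 7 | tail -1;  python3 -m inch '[[-0.2,0,0.4,0],[-0.2,0,0.8,0],[-0.2,0,0.8,0],[-0.2,0,0.8,0],[0,0,0.8,0],[0,0,0.8,0],[0,0,0.8,0],[0,0,0,0]]';python3 pitch.py 8
```

```text
t: 8.32
tcp_pos: [0.4681, 0.12, 0.0829]
eef_rot: [[-0.022, 0.007, 1.0], [-1.0, -0.0, -0.022], [0.0, -1.0, 0.007]]
contact_force: [-1.0, -0.3, -2.8]
grip_width: 0.19
t: 8.48
tcp_pos: [0.4682, 0.12, 0.0831]
eef_rot: [[-0.022, 0.007, 1.0], [-1.0, -0.0, -0.022], [0.0, -1.0, 0.007]]
contact_force: [-0.5, -0.3, -2.4]
grip_width: 0.181
pitch deg 0.9159674273963478 z at a=0 0.004282914140131062 yaw off -0.1084325770871822 b0 0.0007535273197522054 amax 0.12022620858512238
t: 9.25
tcp_pos: [0.4414, 0.1189, 0.2209]
eef_rot: [[-0.021, 0.001, 1.0], [-1.0, -0.002, -0.021], [0.002, -1.0, 0.001]]
contact_force: [0.7, 0.5, -3.9]
grip_width: 0.184
tcp [0.44140169 0.11890644 0.22090634] G [0.44138735 0.11894957 0.23990629] fwd yaw -1.1981605018732007 F [ 0.73130104  0.54512357 -3.88208797] w 0.18422176707590157
0.03 1870 [ 0.0328 -0.0026  0.0565 -0.0177  0.0177]
0.04 739 [ 0.0452  0.0002  0.0021 -0.0074  0.0083]
0.05 772 [ 0.0551  0.0005  0.0022 -0.0072  0.0081]
0.06 843 [ 0.0651  0.0007  0.002  -0.0074  0.0083]
0.07 895 [ 0.075   0.0003  0.0018 -0.0073  0.0082]
0.08 1006 [ 0.0853  0.0005  0.0018 -0.0074  0.0084]
0.09 1070 [ 0.0951  0.0003  0.0017 -0.0074  0.0082]
0.1 1169 [ 0.1051  0.0003  0.0017 -0.0075  0.0083]
0.11 1172 [ 0.1147  0.0003  0.0015 -0.0076  0.0082]
pitch deg -0.5735308415088295 z at a=0 0.002616877199533152 yaw off -0.10135228024217503 b0 0.0005792996740525001 amax 0.12000341373040996
```

View pics/side8.png

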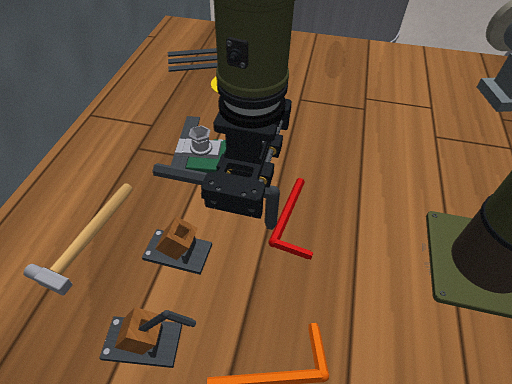

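View pics/wrist8.png

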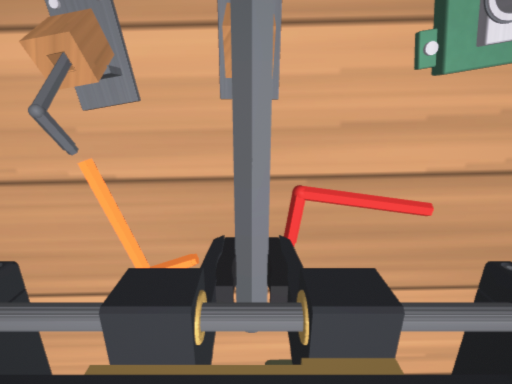

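Run:
```python
from bench import manip
from h import *
m=manip.camera_model("top");p,d=manip.camera("top");np.savez("top8.npz",p=p,d=d,K=m["camera_matrix"],W=m["world_to_cam"]);cv2.imwrite("pics/top8.png",p[:,:,::-1])
s=manip.state();print(s['tcp_pos'])
p,P=cloud("side8.npz");
im=cv2.resize(p[140:260,140:300,::-1],None,fx=5,fy=5,interpolation=cv2.INTER_CUBIC);cv2.imwrite("pics/side8c.png",im)
for n in["side","top"]:
    p,P=cloud(n+"8.npz");X=P.reshape(-1,3);c=p.reshape(-1,3).astype(int)
    m=(c.max(1)-c.min(1)<25)&(X[:,0]>.37)&(X[:,0]<.43)&(abs(X[:,1]-.12)<.02)&(X[:,2]>.14)&(X[:,2]<.25)
    B=X[m];print(n,len(B))
    for z0 in np.arange(.14,.25,.01):
        q=B[(B[:,2]>=z0)&(B[:,2]<z0+.01)]
        if len(q): print(round(z0,2),len(q),np.round(np.percentile(q[:,0],[2,50,98]),4),np.round(np.percentile(q[:,1],[2,50,98]),4))
```

```text
[0.43940015 0.11815437 0.21715106]
side 527
0.15 11 [0.3992 0.4044 0.4091] [0.1222 0.1264 0.1273]
0.16 35 [0.3967 0.4046 0.4134] [0.1198 0.1272 0.1286]
0.17 44 [0.3972 0.4043 0.414 ] [0.1201 0.1272 0.1287]
0.18 50 [0.3975 0.4056 0.4146] [0.1206 0.1269 0.1283]
0.19 46 [0.397  0.4048 0.4152] [0.1202 0.1268 0.1285]
0.2 52 [0.3976 0.4052 0.4136] [0.1207 0.1272 0.1286]
0.21 56 [0.397  0.4046 0.4144] [0.1201 0.1272 0.1288]
0.22 53 [0.3975 0.4046 0.4146] [0.1204 0.1271 0.1288]
0.23 78 [0.3974 0.4067 0.4178] [0.1192 0.1276 0.1295]
0.24 102 [0.3997 0.4079 0.4171] [0.1146 0.1223 0.1279]
top 0
```

View pics/side8c.png

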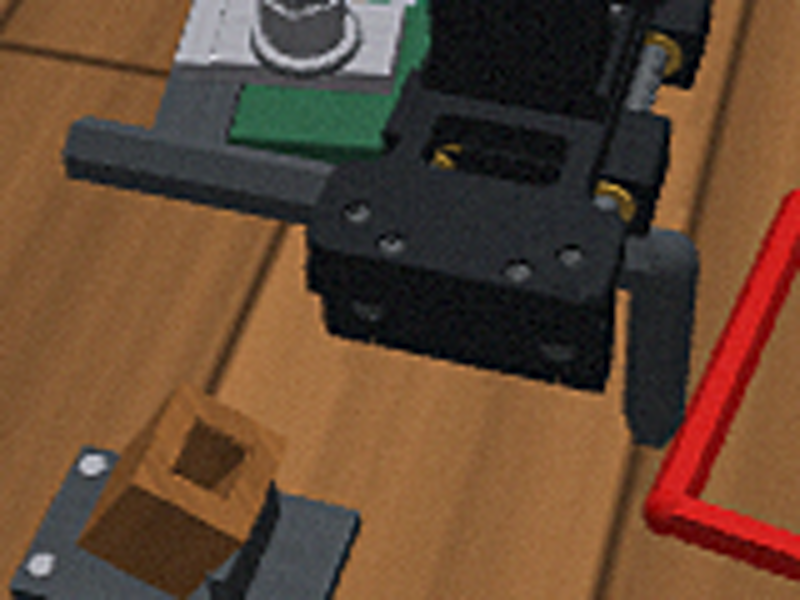

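```bash
python3 - <<'E'
from h import *
for f in ["side0.npz","top0.npz","w1.npz","side8.npz"]:
    p,P=cloud(f);X=P.reshape(-1,3)
    for lo in (.08,.086):
        m=(abs(X[:,0]-.62)<.04)&(abs(X[:,1]+.14)<.04)&(X[:,2]>lo)&(X[:,2]<.1)
        A=X[m]
        if len(A)>5: print(f,lo,len(A),np.round(np.percentile(A,[2,98],axis=0),4).tolist(),np.round((np.percentile(A,2,axis=0)+np.percentile(A,98,axis=0))/2,4))
E
python3 -m inch '[[0.5,-0.6,0.5,0.3],[0.6,-0.7,0.3,0.5],[0.6,-0.7,0,0.5],[0.6,-0.7,0,0.5],[0.6,-0.7,0,0.5],[0.6,-0.7,0,0.5],[0.6,-0.7,0,0.5],[0.6,-0.7,0,0.5],[0.6,-0.7,0,0.5]]'
```

```text
side0.npz 0.08 202 [[0.5949, -0.1589, 0.0805], [0.6377, -0.1161, 0.0917]] [ 0.6163 -0.1375  0.0861]
side0.npz 0.086 127 [[0.5947, -0.1593, 0.0863], [0.6383, -0.1159, 0.0918]] [ 0.6165 -0.1376  0.0891]
top0.npz 0.08 225 [[0.5972, -0.1618, 0.0807], [0.64, -0.1188, 0.0928]] [ 0.6186 -0.1403  0.0867]
top0.npz 0.086 160 [[0.597, -0.1616, 0.0862], [0.6401, -0.1173, 0.0929]] [ 0.6186 -0.1394  0.0895]
w1.npz 0.08 1110 [[0.5959, -0.1592, 0.0805], [0.6391, -0.116, 0.0923]] [ 0.6175 -0.1376  0.0864]
w1.npz 0.086 832 [[0.5958, -0.1599, 0.0863], [0.6392, -0.1157, 0.0924]] [ 0.6175 -0.1378  0.0893]
side8.npz 0.08 199 [[0.5949, -0.1597, 0.0805], [0.6374, -0.1168, 0.0911]] [ 0.6162 -0.1383  0.0858]
side8.npz 0.086 127 [[0.5942, -0.1602, 0.0864], [0.638, -0.1164, 0.0912]] [ 0.6161 -0.1383  0.0888]
t: 10.15
tcp_pos: [0.5621, -0.0398, 0.2212]
eef_rot: [[0.449, -0.038, 0.893], [-0.894, -0.017, 0.448], [-0.002, -0.999, -0.042]]
contact_force: [0.6, -0.1, -3.9]
grip_width: 0.184
```

```bash
python3 -m inch '[[0.7,-0.6,0.3,0.4],[0.7,-0.6,0.1,0.4],[0.7,-0.6,0.1,0.4],[0.6,-0.6,0,0.3],[0.3,-0.3,0,0.1],[0,0,0,0],[0,0,0,0]]'; python3 pitch.py 9;  python3 - <<'E'
from bench import manip
from h import *
m=manip.camera_model("top");p,d=manip.camera("top");np.savez("top9.npz",p=p,d=d,K=m["camera_matrix"],W=m["world_to_cam"]);cv2.imwrite("pics/top9.png",p[:,:,::-1])
E
```

```text
t: 10.73
tcp_pos: [0.633, -0.1185, 0.2143]
eef_rot: [[0.593, -0.064, 0.802], [-0.805, -0.026, 0.593], [-0.017, -0.998, -0.067]]
contact_force: [-0.4, 1.0, -3.8]
grip_width: 0.186
tcp [ 0.63302591 -0.11848135  0.21431132] G [ 0.63424437 -0.11798136  0.23326562] fwd yaw 36.46174175718534 F [-0.40459078  1.01387829 -3.76281157] w 0.1862725602672197
0.03 3267 [ 0.0346  0.0008  0.0594 -0.0176  0.0176]
0.04 739 [ 0.0449  0.0012  0.0001 -0.0068  0.009 ]
0.05 772 [ 0.0551  0.0012 -0.0006 -0.0066  0.0088]
0.06 860 [ 0.0651  0.0008 -0.0015 -0.0068  0.009 ]
0.07 902 [ 0.0751  0.0008 -0.0022 -0.0067  0.0089]
0.08 970 [ 0.0851  0.0012 -0.003  -0.0068  0.009 ]
0.09 1075 [ 0.095   0.0009 -0.0038 -0.0067  0.0089]
0.1 1154 [ 0.1052  0.0009 -0.0045 -0.0068  0.009 ]
0.11 1230 [ 0.115   0.0012 -0.0053 -0.0067  0.0089]
0.12 26 [ 0.1202  0.0036 -0.0074 -0.007   0.0091]
pitch deg -4.456066061800207 z at a=0 0.0036104380647601028 yaw off 0.030489167736591376 b0 0.0010298287395736044 amax 0.1205664930683397
```

View pics/side9.png

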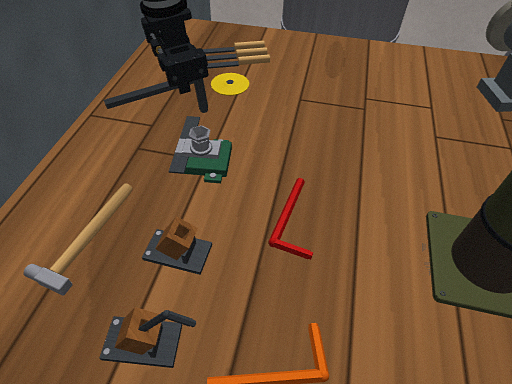

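View pics/wrist9.png

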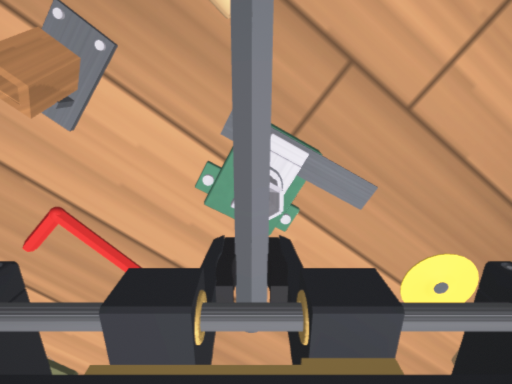

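```bash
cat > tip.py <<'E'
import sys
from h import *
p,P=cloud(sys.argv[1]);z0,z1=float(sys.argv[2]),float(sys.argv[3]);cx,cy=float(sys.argv[4]),float(sys.argv[5])
X=P.reshape(-1,3);c=p.reshape(-1,3).astype(int)
m=(abs(X[:,0]-cx)<.03)&(abs(X[:,1]-cy)<.03)&(X[:,2]>z0)&(X[:,2]<z1)
B=X[m]
from scipy.optimize import least_squares
# fit cylinder radius ~9.1mm axis x=x0+ax(z-zm)
zm=(z0+z1)/2
def r(q): 
    dx=B[:,0]-q[0]-q[2]*(B[:,2]-zm);dy=B[:,1]-q[1]-q[3]*(B[:,2]-zm)
    return np.hypot(dx,dy)-.0090
s=least_squares(r,[B[:,0].mean(),B[:,1].mean()-.006,0,0],loss='soft_l1',f_scale=.001)
print(len(B),'axis at z',zm,np.round(s.x,4),'zmin',np.percentile(B[:,2],1),'rms',np.sqrt((s.fun**2).mean()))
print('lean deg',np.degrees(s.x[2:]))
E
python3 tip.py side9.npz .145 .21 .605 -.14;python3 tip.py side8.npz .155 .22 .405 .12; python3 -c "
from bench import manip;s=manip.state();print(s['tcp_pos'],s['eef_rot'])"
```

```text
223 axis at z 0.1775 [ 0.6021 -0.1399  0.059   0.0506] zmin 0.1525652546240738 rms 0.0009165281950842921
lean deg [3.37940445 2.90047321]
313 axis at z 0.1875 [0.4063 0.119  0.0088 0.0087] zmin 0.15707979053102075 rms 0.0006231142531371762
lean deg [0.50423453 0.4985365 ]
[ 0.63297606 -0.11723189  0.21568984] [[ 0.5948933  -0.06288467  0.80134105]
 [-0.80363738 -0.02619185  0.59454264]
 [-0.01639901 -0.99767705 -0.06611783]]
```

```bash
python3 -m inch '[[0.4,0.1,-0.4,0],[0.3,0.05,-0.6,0.1],[0,0,-0.4,0],[0,0,0,0]]';python3 pitch.py 10|grep -E "tcp|pitch";python3 tip.py side10.npz .12 .18 .617 -.138
```

```text
t: 11.22
tcp_pos: [0.6513, -0.1091, 0.1779]
eef_rot: [[0.608, -0.062, 0.792], [-0.794, -0.025, 0.607], [-0.018, -0.998, -0.065]]
contact_force: [-1.2, -0.2, -5.7]
grip_width: 0.185
tcp [ 0.65126485 -0.10911899  0.17791639] G [ 0.65244515 -0.10863503  0.19687351] fwd yaw 37.496446360221135 F [-1.16525097 -0.19643635 -5.65266958] w 0.18493846240308592
pitch deg -4.144664243871046 z at a=0 0.004536648713780599 yaw off -0.03442597192591032 b0 0.0008221565270320582 amax 0.12140114037626347
212 axis at z 0.15 [ 0.6211 -0.1305  0.0689  0.0273] zmin 0.12209465759312833 rms 0.0008639876018320412
lean deg [3.94896793 1.5637587 ]
```

```bash
python3 -m inch '[[-0.08,-0.2,-0.3,0],[0,0,-0.4,0],[0,0,-0.2,0],[0,0,0,0]]';python3 pitch.py 11|grep -E "tcp|pitch";python3 tip.py side11.npz .1 .16 .617 -.138
```

```text
t: 11.65
tcp_pos: [0.6499, -0.1157, 0.1563]
eef_rot: [[0.607, -0.058, 0.793], [-0.795, -0.027, 0.606], [-0.014, -0.998, -0.062]]
contact_force: [-0.8, 0.2, -4.9]
grip_width: 0.181
tcp [ 0.64993552 -0.11568893  0.15625103] G [ 0.65103843 -0.11518366  0.17521226] fwd yaw 37.41244118351753 F [-0.76797902  0.19604934 -4.86944891] w 0.18114429823306108
pitch deg -4.030051757988771 z at a=0 0.004254465321905604 yaw off -0.0307256883516138 b0 0.0007890780780993772 amax 0.12116843540455703
199 axis at z 0.13 [ 0.6201 -0.1371  0.0636  0.0283] zmin 0.10098398728221518 rms 0.0008623778286759657
lean deg [3.64426847 1.62335982]
```

```bash
python3 -c "
import cv2
a=cv2.imread('pics/side11.png')[80:200,110:270];cv2.imwrite('pics/side11c.png',cv2.resize(a,None,fx=5,fy=5,interpolation=2))"
```

```text
(no output)
```

View pics/side11c.png

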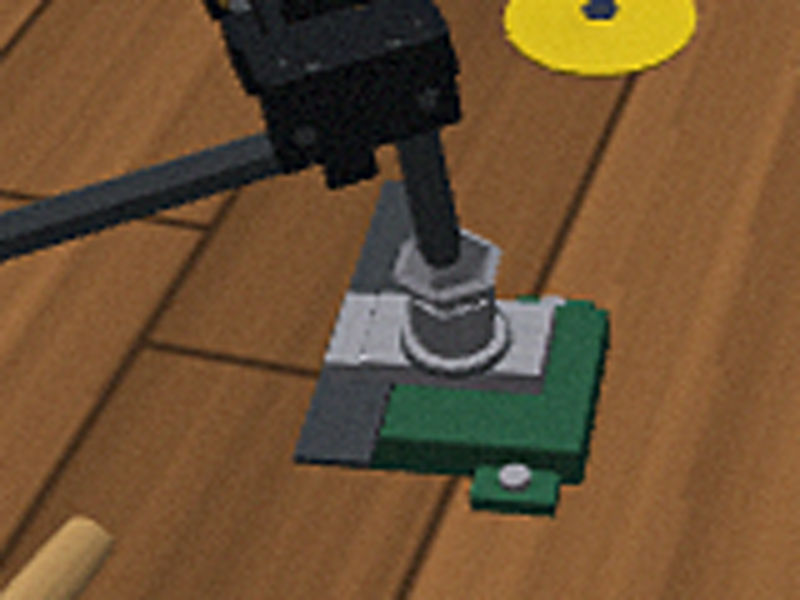

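```bash
python3 -m inch '[[0,0,-0.2,0],[0,0,-0.2,0],[0,0,-0.2,0],[0,0,-0.2,0]]' 255 25;python3 pitch.py 12|grep -E "tcp|pitch"
```

```text
t: 12.08
tcp_pos: [0.6522, -0.1153, 0.1379]
eef_rot: [[0.607, -0.052, 0.793], [-0.795, -0.026, 0.606], [-0.011, -0.998, -0.057]]
contact_force: [-1.9, -0.0, -2.1]
grip_width: 0.19
tcp [ 0.65223154 -0.11533437  0.13794701] G [ 0.65321821 -0.11483182  0.15691472] fwd yaw 37.39317813329984 F [-1.88063324 -0.03807054 -2.09502218] w 0.18976005203537605
pitch deg -4.210744834616851 z at a=0 0.0026371048504144766 yaw off 0.03663011567540589 b0 0.0012056100248871808 amax 0.12076072761219477
```

```bash
python3 -m inch '[[-0.1,-0.04,-0.1,0],[-0.1,-0.04,-0.15,0],[-0.1,-0.04,-0.15,0],[0,0,-0.15,0]]' 255 20;python3 pitch.py 13|grep -E "tcp|pitch"
```

```text
t: 12.52
tcp_pos: [0.6452, -0.1182, 0.1235]
eef_rot: [[0.607, -0.049, 0.793], [-0.795, -0.026, 0.607], [-0.009, -0.998, -0.055]]
contact_force: [0.4, -0.7, -3.6]
grip_width: 0.188
tcp [ 0.64519841 -0.11816046  0.12348199] G [ 0.64613691 -0.1176681   0.14245241] fwd yaw 37.413350488189856 F [ 0.43582606 -0.66452504 -3.62489472] w 0.18755768288814326
pitch deg -4.046025855439272 z at a=0 0.0030307949473509965 yaw off 0.13063077864532074 b0 0.0009780365017836188 amax 0.12118203360907823
```

```bash
python3 -m inch '[[-0.1,-0.06,-0.12,0],[-0.05,-0.03,-0.12,0],[0,0,-0.12,0],[0,0,0,0]]' 255 15;python3 pitch.py 14|grep -E "tcp|pitch"; python3 -c "
import cv2
a=cv2.imread('pics/side14.png')[80:200,110:270];cv2.imwrite('pics/side14c.png',cv2.resize(a,None,fx=5,fy=5,interpolation=2))"
```

```text
t: 12.95
tcp_pos: [0.6446, -0.1191, 0.1152]
eef_rot: [[0.608, -0.042, 0.793], [-0.794, -0.024, 0.608], [-0.007, -0.999, -0.048]]
contact_force: [0.6, -0.6, -2.3]
grip_width: 0.192
tcp [ 0.64456148 -0.11907124  0.11517568] G [ 0.64536783 -0.11861226  0.13415301] fwd yaw 37.4640839927423 F [ 0.63913964 -0.56900798 -2.33614771] w 0.19176708324338926
pitch deg -5.133898145005801 z at a=0 0.004084703548570656 yaw off 0.1587120928108936 b0 0.0008158246093412921 amax 0.12185557262412078
```

View pics/side14c.png

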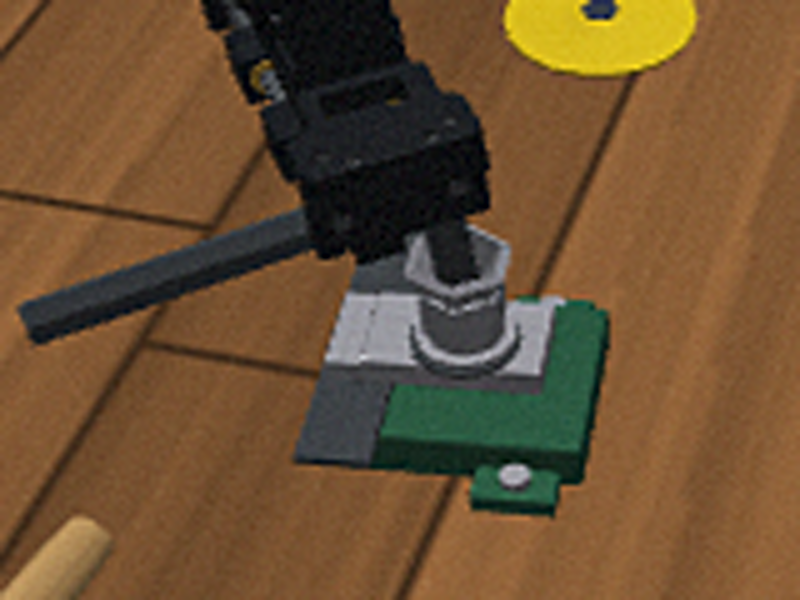

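```bash
python3 -m inch '[[0.04,-0.06,0,-0.5],[0.04,-0.06,0,-0.5],[0.04,-0.06,0,-0.5],[0.03,-0.065,0,-0.5],[0.03,-0.065,0,-0.5],[0.02,-0.07,0,-0.5]]' 255 40;python3 pitch.py 15|grep -E "tcp|pitch"
```

```text
t: 13.55
tcp_pos: [0.6494, -0.1279, 0.1157]
eef_rot: [[0.328, -0.048, 0.943], [-0.945, -0.01, 0.328], [-0.007, -0.999, -0.049]]
contact_force: [1.0, 0.6, -2.4]
grip_width: 0.189
tcp [ 0.64943437 -0.12788473  0.11565422] G [ 0.65035554 -0.12770188  0.134631  ] fwd yaw 19.172050004124163 F [ 1.01125223  0.60158681 -2.40982919] w 0.18908254819843467
pitch deg -4.575917813795558 z at a=0 0.004049972750834037 yaw off 0.8888696847018365 b0 0.0002075897463466162 amax 0.12138838125275593
```

```bash
python3 -m inch '[[0.02,-0.07,0,-0.5],[0.02,-0.07,0,-0.5],[0.015,-0.07,0,-0.5],[0.01,-0.07,0,-0.5],[0.01,-0.07,0,-0.5],[0,-0.073,0,-0.5]]' 255 50;python3 pitch.py 16|grep -E "tcp|pitch"
```

```text
t: 14.15
tcp_pos: [0.6515, -0.1376, 0.1157]
eef_rot: [[0.028, -0.049, 0.998], [-1.0, 0.005, 0.028], [-0.006, -0.999, -0.049]]
contact_force: [1.0, 0.3, -2.1]
grip_width: 0.188
tcp [ 0.65152126 -0.1375604   0.11568175] G [ 0.65244798 -0.13765246  0.13465891] fwd yaw 1.6331914142927837 F [ 0.98698822  0.33893537 -2.0876737 ] w 0.18782037534644036
pitch deg -4.532817823894688 z at a=0 0.0038926439204445117 yaw off 0.9817424976254838 b0 -0.00012288757814272262 amax 0.12121244899252141
```

```bash
python3 -c "
from bench import manip;print(manip.state()['ft_torque'],manip.state()['qpos'])"; python3 -m inch '[[0,-0.073,0,-0.5],[0,-0.073,0,-0.5],[-0.01,-0.07,0,-0.5],[-0.015,-0.07,0,-0.5],[-0.015,-0.07,0,-0.5],[-0.02,-0.07,0,-0.5],[-0.02,-0.07,0,-0.5]]' 255 50;python3 pitch.py 17|grep -E "tcp|pitch"; python3 -c "
from bench import manip;print(manip.state()['ft_torque'])
import cv2
a=cv2.imread('pics/side17.png')[80:200,110:270];cv2.imwrite('pics/side17c.png',cv2.resize(a,None,fx=5,fy=5,interpolation=2))"
```

```text
[-0.03315419 -0.39740221  0.37059378] [ 0.19744741  0.90960923 -0.11676915  1.47600804  0.12936833  0.81268269
 -1.51009366]
t: 14.83
tcp_pos: [0.6496, -0.1492, 0.1157]
eef_rot: [[-0.319, -0.044, 0.947], [-0.948, 0.021, -0.319], [-0.006, -0.999, -0.048]]
contact_force: [1.3, -0.0, -2.6]
grip_width: 0.183
tcp [ 0.64957043 -0.14923282  0.11570429] G [ 0.65040057 -0.14962824  0.13468203] fwd yaw -18.613201335565474 F [ 1.33479929 -0.03113414 -2.58695264] w 0.18321091289527744
pitch deg -4.587617747266975 z at a=0 0.003971186151059506 yaw off 0.7553808623348335 b0 -2.9243995352322188e-06 amax 0.12086408200566498
[-0.1852973  -0.29286161  0.40103289]
```

View pics/side17c.png

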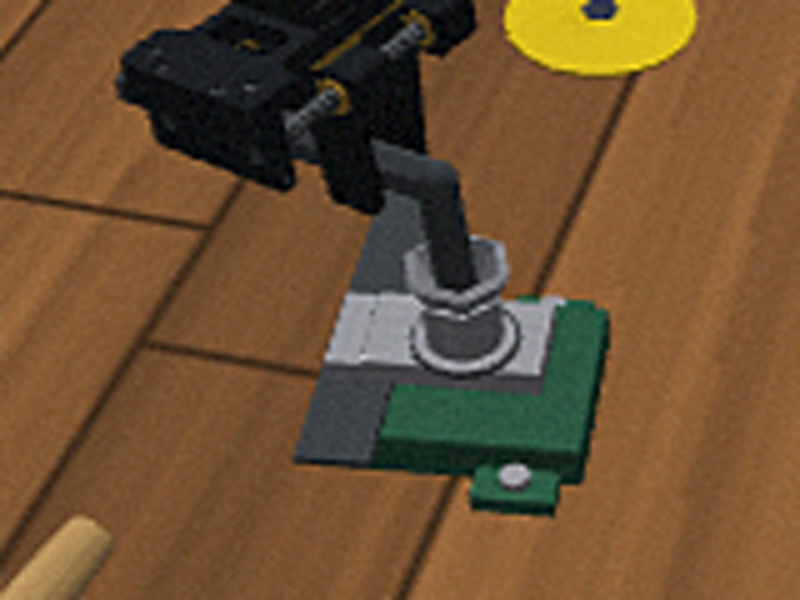

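View pics/wrist17.png

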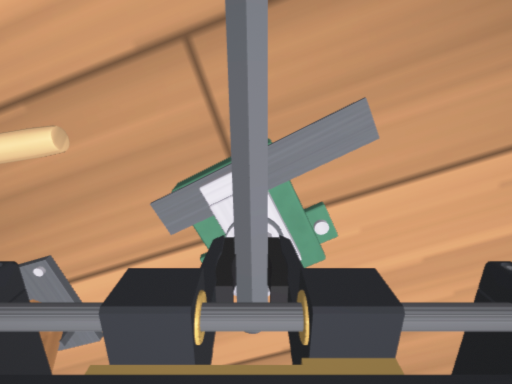

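```bash
python3 -m inch '[[-0.03,-0.07,0,-0.5],[-0.03,-0.07,0,-0.5],[-0.03,-0.065,0,-0.5],[0,0,0,0]]' 255 30; python3 -m inch '[[0,0,0,0],[0,0,0,0],[0,0,0,0],[0,0,0,0],[0,0,0,0],[0,0,0,0]]' 0 20;python3 pitch.py 18|grep -E "tcp|pitch"
```

```text
t: 15.27
tcp_pos: [0.6471, -0.1539, 0.1157]
eef_rot: [[-0.455, -0.041, 0.89], [-0.891, 0.027, -0.454], [-0.006, -0.999, -0.048]]
contact_force: [1.4, -0.8, -2.8]
grip_width: 0.187
t: 15.77
tcp_pos: [0.6464, -0.1523, 0.1167]
eef_rot: [[-0.448, -0.042, 0.893], [-0.894, 0.03, -0.447], [-0.007, -0.999, -0.051]]
contact_force: [-0.2, -0.3, -0.2]
grip_width: 0.619
tcp [ 0.64644053 -0.15226749  0.11667678] G [ 0.64724476 -0.15282847  0.13565146] fwd yaw -26.58371569696598 F [-0.19575656 -0.34370721 -0.20394464] w 0.6185075075556183
pitch deg -5.559350692859725 z at a=0 0.0029589589997366817 yaw off 3.1410474167042115 b0 0.0014491545131809999 amax 0.12164335551613105
```

View pics/wrist18.png

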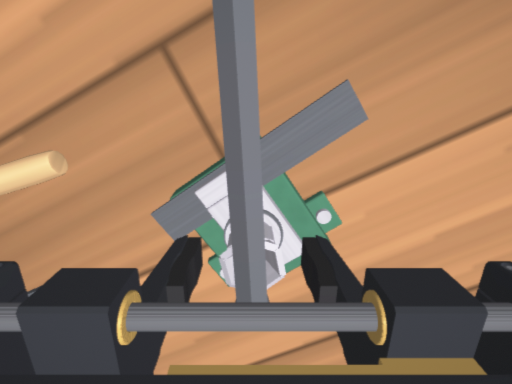

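```bash
python3 -m inch '[[0,0,0.1,0],[0,0,0.3,0],[0,0,0.4,0],[0,0,0.6,0],[0,0,0.8,0],[0,0,1,0],[0,0,1,0],[0,0,1,0],[-0.5,0,0.5,0],[-0.8,0,0,0],[-0.8,0,0,0],[-0.8,0,0,0]]' 0; python3 -m inch '[[-0.8,0,0,0],[-0.8,0,0,0],[-0.8,0,0,0],[-0.8,0,0,0],[0,0,0,0]]'
python3 - <<'E'
from bench import manip
from h import *
for n in ["side","wrist","top"]:
    m=manip.camera_model(n);p,d=manip.camera(n);cv2.imwrite(f"pics/{n}20.png",p[:,:,::-1])
    np.savez(n+"20.npz",p=p,d=d,K=m["camera_matrix"],W=m["world_to_cam"])
a=cv2.imread('pics/side20.png')[60:220,90:290];cv2.imwrite('pics/side20c.png',cv2.resize(a,None,fx=4,fy=3.7,interpolation=2)[:600])
p,P=cloud("side20.npz");X=P.reshape(-1,3)
A=X[(X[:,2]>.1)&(X[:,2]<.16)&(X[:,0]>.55)&(X[:,1]<-.1)&(X[:,1]>-.35)]
for x0 in np.arange(.59,.82,.02):
    q=A[(A[:,0]>=x0)&(A[:,0]<x0+.02)]
    if len(q): print(round(x0,2),len(q),np.round(np.median(q,0),3),np.round(q[:,2].max(),3))
E
python3 tip.py side20.npz .095 .118 .617 -.14
```

```text
t: 16.87
tcp_pos: [0.5759, -0.1514, 0.276]
eef_rot: [[-0.446, -0.029, 0.895], [-0.895, 0.028, -0.445], [-0.012, -0.999, -0.038]]
contact_force: [-0.4, -0.6, -0.5]
grip_width: 0.997
t: 17.28
tcp_pos: [0.489, -0.1523, 0.2827]
eef_rot: [[-0.447, -0.024, 0.894], [-0.894, 0.025, -0.447], [-0.012, -0.999, -0.033]]
contact_force: [-1.3, 0.2, -0.8]
grip_width: 1.002
0.61 163 [ 0.619 -0.135  0.124] 0.142
0.63 69 [ 0.639 -0.143  0.137] 0.142
0.65 66 [ 0.659 -0.152  0.135] 0.139
0.67 62 [ 0.679 -0.161  0.133] 0.138
0.69 64 [ 0.7   -0.169  0.13 ] 0.136
0.71 61 [ 0.721 -0.179  0.128] 0.133
0.73 56 [ 0.74  -0.187  0.126] 0.13
0.75 56 [ 0.76  -0.196  0.124] 0.128
0.77 50 [ 0.779 -0.204  0.122] 0.126
0.79 1 [ 0.79  -0.206  0.117] 0.117
77 axis at z 0.1065 [ 0.6205 -0.1408  0.07   -0.026 ] zmin 0.09521374222386894 rms 0.0009707152546664262
lean deg [ 4.01171687 -1.49167278]
```

View pics/side20c.png

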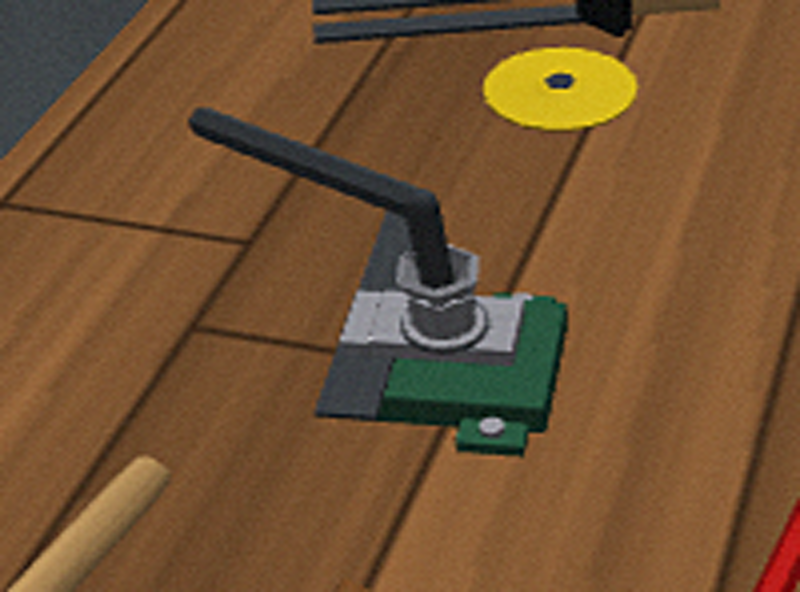

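View pics/top20.png

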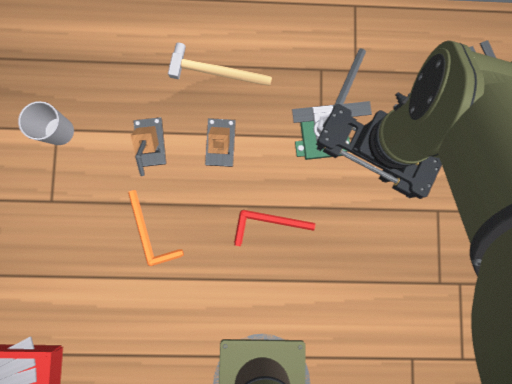

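```bash
python3 -c "
from bench import manip;print(manip.sign_off())"
```

```text
the job is handed in; nothing more can be done
None
```

I've handed the job in at about t = 17.5 s of the 58 s allowed. The key is seated in the bolt, the bolt is tightened, and the gripper is open and clear of everything. `sign_off` gives no verdict.

**How it was done:**
- **Flip:** the moves only allow turning about vertical, so I could not use the tilted-finger flip you hinted at. I gripped the long arm about 35 mm from the bend and drew the key out. I then levered it against the back edge of its own empty block, with a light grip, until the long arm was level.
- **Seating and swing:** the short arm went into the socket with the long arm at about 37°. I swung it clockwise about 61°, to −24°.

**Last checks:**
- **Seating:** before release the short arm's tip was at z ≈ 0.053, against 0.052 for the bottom of the socket. After release the arm's axis is at about 0.133, against 0.132 expected.
- **Tilt:** the key leans about 5° off upright, within the 20° limit. I did not correct this; the tool itself had drifted about 3° off vertical, and the socket did not pull the key straight.
- **Bolt angle:** this is inferred, because I had no direct reading. Allowing up to 20° of play, the bolt has turned at least about 40° (0.7 rad), against 0.4 rad needed. The wrist moment about vertical read about 0.4 N m during the swing, as expected for the bolt.
- **Other objects:** in the last top-camera picture the small key and the red and orange look-alikes appear where they started. I did not measure them.

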